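# Comb the pegboard pegs into rows with the hand rake

### The job

Four wooden pegboard pegs lie scattered in the long shallow tray, with a hand rake lying tines down behind them and its handle over one end of the tray. Take the rake by its handle and comb the pegs up to that end with it, without putting fingers to the pegs, until all four lie flat in parallel rows, close side by side and square against the end wall. Then lay the rake gently back as you found it, tines on the floor towards the other end and handle over the rim, let go, and leave everything else in and around the tray where it is.

Things in the scene. Friction and masses are not known exactly. Their poses are not given: they have to be found in the camera images.
- tray: long oak tray, fixed to the console, open at the top. Inside 410 mm (its x) by 190 mm (its y), 40 mm deep; floor and walls 6 mm thick: floor's top 6 mm, rim 46 mm above the console. Origin at the centre of its underside, on the console; z up. The end that the pegs go to is its -x end (inner face at x = -205 mm), over which the rake's handle lies.
- peg1: one of four alike wooden pegboard pegs lying on the tray floor: a round beech dowel 120 mm long in all, 100 mm of it 18 mm thick, with a 12 mm thick, 20 mm long tenon at its -y end. Origin on its axis at mid-length (about 15 mm above the console as it lies); its y axis runs along the peg. Smooth (waxed), free to roll and slide.
- peg2: one of four alike wooden pegboard pegs lying on the tray floor: a round beech dowel 120 mm long in all, 100 mm of it 18 mm thick, with a 12 mm thick, 20 mm long tenon at its -y end. Origin on its axis at mid-length (about 15 mm above the console as it lies); its y axis runs along the peg. Smooth (waxed), free to roll and slide.
- peg3: one of four alike wooden pegboard pegs lying on the tray floor: a round beech dowel 120 mm long in all, 100 mm of it 18 mm thick, with a 12 mm thick, 20 mm long tenon at its -y end. Origin on its axis at mid-length (about 15 mm above the console as it lies); its y axis runs along the peg. Smooth (waxed), free to roll and slide.
- peg4: one of four alike wooden pegboard pegs lying on the tray floor: a round beech dowel 120 mm long in all, 100 mm of it 18 mm thick, with a 12 mm thick, 20 mm long tenon at its -y end. Origin on its axis at mid-length (about 15 mm above the console as it lies); its y axis runs along the peg. Smooth (waxed), free to roll and slide.
- rake: hand rake, steel head, beech handle, 360 mm long, 0.26 kg. 6 tines 5 mm thick in a straight row along its y, 152 mm wide. Origin mid-row at the tine tips; x from handle to head; z up. Tines upright, within 6 mm of the tips in x. Handle along -x from -70 to -360 mm, 26 mm wide, 24 mm high; axis 69 mm above the tips at the head, falling 0.065 rad to 50 mm at the butt, so its underside rests on the rim.
- rake_grip (a point): point on the axis of the rake's handle, a good place to grip it: 90 mm behind the tines (-x of the rake) and 68 mm above the tine tips, close to the rake's centre of mass. Gripped here and held as it lies, the handle and fingertips pass over the tray's end wall.
- key_bowl: speckled ceramic bowl, 144 mm across, 55 mm high, on the console beside the tray. Origin at the centre of its underside.
- carabiner: steel carabiner with a ring and two keys, flat, about 145 mm long (its y), 45 mm wide, 9 mm thick; lies across the far (+x) end of the tray, behind the rake. Origin at its underside, near mid-length.
- bike_light: green plastic bike light, 82 mm long (its x), 34 mm wide, 36 mm high, on the console beside the tray. Origin at its underside near mid-length.
- spectacle_stand: wooden stand with a rounded head, foot 75 x 90 mm, 140 mm high, on the console beside the tray. Origin at the centre of its underside.
- tin: closed aluminium tin 113 x 88 x 38 mm on the console beside the tray. Origin at the centre of its underside.
- shoe_brush: wooden shoe brush 160 mm long (its x), 50 mm wide, 47 mm high, on the console beside the tray. Origin at the centre of its underside.
Mind the look-alikes: they are no part of the job. What is shaped like the peg2 but red or yellow is not meant. What is shaped like the peg3 but black or purple is not meant.

How it is judged:
On the way:
1. the four pegs lie in parallel rows along the end wall, the rake being in the hand (contact force between rake and the fingers above 0.5 N and angle between the y axis of each of peg1, peg2, peg3, peg4 and the y axis of tray, either way round below 0.1 rad and x of peg1 in the frame of tray between -0.205 and -0.115 m and z of peg1 in the frame of tray between 0.008 and 0.02 m and x of peg2 in the frame of tray between -0.205 and -0.115 m and z of peg2 in the frame of tray between 0.008 and 0.02 m and x of peg3 in the frame of tray between -0.205 and -0.115 m and z of peg3 in the frame of tray between 0.008 and 0.02 m and x of peg4 in the frame of tray between -0.205 and -0.115 m and z of peg4 in the frame of tray between 0.008 and 0.02 m), for 0.1 s.
At the end, for the whole second after the job is handed in: Pegs flat on the floor, at rest, within 0.10 rad of parallel to the end wall, axes within 90 mm of its inner face. Rake let go, at rest: tine tips within 6 mm of the floor, in the tray's other half, level within 0.12 rad, handle out over the combed end, in line within 0.35 rad (angle between the y axis of each of peg1, peg2, peg3, peg4 and the y axis of tray, either way round below 0.1 rad and x of peg1 in the frame of tray between -0.205 and -0.115 m and z of peg1 in the frame of tray between 0.008 and 0.02 m and x of peg2 in the frame of tray between -0.205 and -0.115 m and z of peg2 in the frame of tray between 0.008 and 0.02 m and x of peg3 in the frame of tray between -0.205 and -0.115 m and z of peg3 in the frame of tray between 0.008 and 0.02 m and x of peg4 in the frame of tray between -0.205 and -0.115 m and z of peg4 in the frame of tray between 0.008 and 0.02 m and linear speed of each of peg1, peg2, peg3, peg4, rake below 0.02 m/s and z of rake in the frame of tray below 0.012 m and x of rake in the frame of tray between 0 and 0.205 m and y of rake in the frame of tray between -0.05 and 0.05 m and angle between the x axis of rake and the x axis of tray, either way round below 0.35 rad and angle between rake's own z axis and vertical below 0.12 rad and contact force between rake and the fingers below 0.05 N); the robot touches nothing.
It fails at once if the fingers touch a peg (contact force between the fingers and peg1 above 0.3 N or contact force between the fingers and peg2 above 0.3 N or contact force between the fingers and peg3 above 0.3 N or contact force between the fingers and peg4 above 0.3 N).
It fails at once if the rake is dropped rather than set down (contact force between rake and the fingers below 0.02 N and linear speed of rake above 0.45 m/s).
It fails at once if a bystander (bowl, carabiner, bike light, spectacle stand, tin or shoe brush) is moved more than 20 mm (distance of any of key_bowl, carabiner, bike_light, spectacle_stand, tin, shoe_brush from where it was at the start of the episode above 0.02 m).
It also fails if it takes over 51 s, if anything falls off the work surface, if the arm or the gripper's body presses on something with over 40 N, if the wrist force passes 120 N, or if a joint passes its speed limit or range.

### The arm

A 6-joint arm with a two-finger parallel gripper is mounted at the origin on the work surface. World frame = base frame: x ahead of the robot, y to its left, z up, the work surface at z = 0. Lengths are in m, angles in rad, forces in N, time in s.
With the tool pointing down it reaches from about 0.425 to 1.125 m from the base axis. Payload 14.9 kg.
Tool frame: the origin (TCP) lies midway between the tips of the shut fingers; the grasp point (between the pads) lies robot.grip_depth behind it (robot.grip_depth is the distance from the TCP to the grasp point, in m); z points along the fingers, y is the line along which they close (so a half turn about z gives the same grasp; the last joint's range is limited). The gripper opens to 91 mm and grips with 3 to 60 N. Pads are 32 mm wide; open, the fingers measure 118 mm over their backs; the gripper's body (76 mm by 178 mm) begins 60 mm behind the grasp point.
Start: joints at [1.096, 0.379, 1.734, -0, 1.028, -0.033], TCP at [0.299, 0.633, 0.214] pointing down, gripper open.
Joint ranges: [-2.77, 2.77], [-0.74, 2.19], [0, 2.66], [-1.06, 4.2], [0.31, 2.87], [-3.08, 3.08]. Speed limits (rad/s): [1.89, 1.89, 2.39, 3.14, 3.14, 3.14].

### API

Orientations are given as a 3x3 rotation matrix whose columns are the frame's x, y, z axes.
In Python, from plant import observe, vision, order, robot gives the robot as it stands.
- The arm moves only by the shell command python3 -m handwheel 'ROWS' [FORCE]. ROWS is text: rows parted by semicolons, each of 7 numbers parted by spaces: the shift along the tool's x, y, z in cm, then the turn, a rotation vector about the tool's x, y, z in rad, then the finger opening in cm, from 0 to 9.12. In form: x y z wx wy wz hand; .... A call has 1 to 20 rows; each row is the pose to reach, as a shift and turn from the pose commanded when the call began, along the tool's axes at that moment; what a row does not reach only later rows make up. A row lasts 1/8 s, in which the tool goes at most 62.5 mm and 10.7 degrees, less where a joint would pass 70% of its speed; a pose out of reach is approached as far as the arm can. A call with a gripper value outside its range is refused whole. The fingers move at their own pace and stop on an object; FORCE is the grip in N (left out, the last holds). Time passes only in rows, so rows that repeat a pose let the fingers close. It gives the time, the measured TCP pose, the force, the opening and the grip force at its end, in the units of the state.
- observe(): the state, without advancing time (a new reading comes with each control period).
- vision.read_camera(name): name is "scene" or "top" or "wrist"; returns (picture, depth): 400x640x3 uint8, red, green, blue; 400x640 float32, m along the optical axis (not along the pixel's ray), 0 where there is no reading.
- vision.camera_model(name): a dict with "camera_matrix" (3x3 intrinsics, pixels), "k1" (the pictures are not rectified: a ray, as slopes to the right and down, at radius r is drawn at 1 + k1 r^2 times it, then the intrinsics apply), "xyz" and "orientation" of the camera in the world. Camera axes: x right, y up, looking along -z (the intrinsics and any distortion apply to the point x, -y, -z); pixel columns grow to the right and rows downward; lengths in m; the calibration is good to about 2 mm. A picture is of the moment at which its call begins: read the wrist's pose just before it. camera_model takes no time and is no camera call; for the wrist camera it gives the pose at the moment of the call.
- order.finish_job(): hands the job in; it is judged then, once.
The state is a dict: "t": time; "joint_positions": joint angles; "dq": joint speeds; "joint_efforts": joint torques, N m; "position": TCP position; "tcp_rot": TCP orientation; "wrist_force": force on the tool from outside, world axes, zero at the start; "ft_torque": the same for the moment, N m; "gripper_width": finger opening in m; "grip_force": force on a finger pad.
Only numpy, scipy, OpenCV 4.12 (cv2) and the standard library are available. Lean on these libraries where they do the work, as an engineer would, in place of code of your own. Each camera call takes 0.05 s, during which the arm holds its last target. There are 200 camera calls.

## Working session

There is one attempt and no reset: what is moved stays moved. The work goes in short steps, Python scripts to look and compute and a shell command to move; the robot and the scene stay as the last step left them, time stands still between calls to the robot, and variables do not carry over. Pictures are saved under pics/ and viewed, at most 10 in all, crops included, and the job is handed in when it is done.

```bash
mkdir -p pics; ls; cat > h.py <<'E'
import numpy as np, cv2
from plant import observe, vision, order, robot
def grab(n):
    m=vision.camera_model(n); p,d=vision.read_camera(n); return p,d,m
def world(d,m,u,v,z=None):
    K=np.array(m["camera_matrix"]); R=np.array(m["orientation"]); o=np.array(m["xyz"])
    q=cv2.undistortPoints(np.array([[[u,v]]],float),K,np.array([m["k1"],0,0,0,0.]) ,)[0,0]
    ray=R@np.array([q[0],-q[1],-1.])
    if z is not None: return o+ray*(z-o[2])/ray[2]
    return o+ray*d[int(v),int(u)]
E
python3 - <<'E'
from h import *
for n in ("top","scene"):
    p,d,m=grab(n); cv2.imwrite(f"pics/{n}0.png",p[...,::-1]); np.savez(f"{n}0.npz",p=p,d=d); print(n,m)
s=observe(); print(s["position"],s["tcp_rot"],s["t"],robot.grip_depth)
E
```

```text
pics
top {'camera_matrix': array([[449.97369918,   0.        , 322.18278529],
       [  0.        , 449.97369918, 201.32373258],
       [  0.        ,   0.        ,   1.        ]]), 'k1': 0.019656997816248672, 'xyz': array([0.28127914, 0.0379654 , 1.54094712]), 'orientation': array([[-0.02358506,  0.98545189, -0.16831021],
       [-0.99959611, -0.02591543, -0.01166228],
       [-0.01585445,  0.16796717,  0.98566509]])}
scene {'camera_matrix': array([[377.09388678,   0.        , 320.1954115 ],
       [  0.        , 377.09388678, 195.56616437],
       [  0.        ,   0.        ,   1.        ]]), 'k1': 7.757558366989814e-05, 'xyz': array([ 1.1560235 , -0.30661883,  0.75574053]), 'orientation': array([[ 0.4923891 , -0.6109551 ,  0.61990874],
       [ 0.87020366,  0.35970124, -0.33669068],
       [-0.01727905,  0.70522967,  0.70876833]])}
[0.29915048 0.632485   0.21338865] [[-9.04004406e-01  4.27522948e-01 -4.03443345e-04]
 [ 4.27523139e-01  9.04004023e-01 -8.32134846e-04]
 [ 8.95766454e-06 -9.24734932e-04 -9.99999572e-01]] 0.1 0.0188
```

View pics/top0.png

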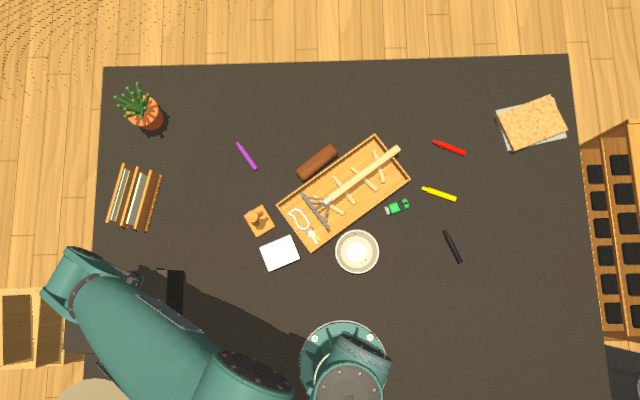

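The tray is centred near px (343,192). The rake head is at about (318,210) and the handle runs up-right to (398,150). The red, yellow, purple and black pegs lie outside the tray. I'll confirm with an enlarged crop.

```bash
python3 - <<'E'
from h import *
p=np.load("top0.npz")["p"]; c=p[125:260,265:420]; cv2.imwrite("pics/top1.png",cv2.resize(c,(775,675)[:2] if 0 else (689,600),interpolation=cv2.INTER_CUBIC)[...,::-1])
p=np.load("scene0.npz")["p"]; cv2.imwrite("pics/sc1.png",p[...,::-1])
E
```

```text
(no output)
```

View pics/top1.png

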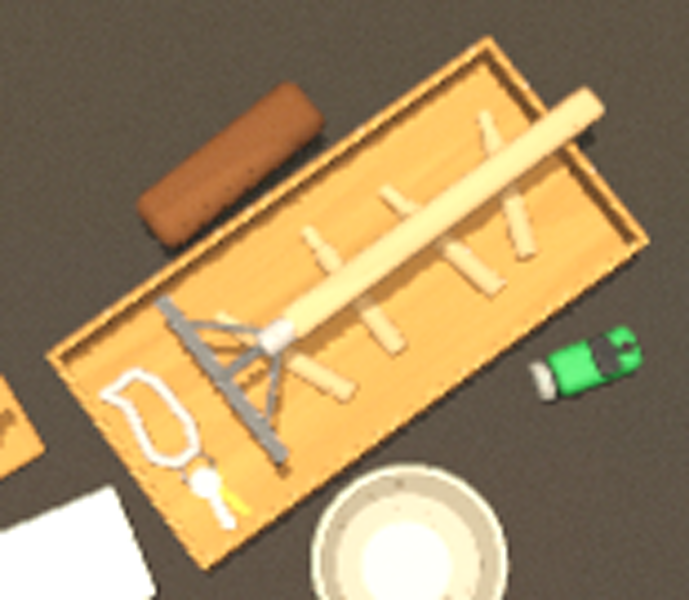

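View pics/sc1.png

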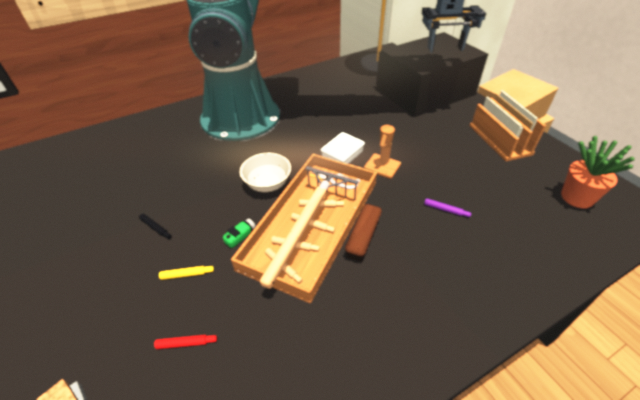

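The top crop shows the tray corners at crop px (488,38), (648,240), (208,568) and (48,355). It also shows the rake bar from (163,303) to (283,460), the handle from (278,335) to (592,102), and four beech pegs. The pegs to comb are the four natural-wood ones inside the tray. The red, yellow, purple and black ones outside are the look-alikes.

```bash
python3 - <<'E'
from h import *
D=np.load("top0.npz")["d"]; m=vision.camera_model("top"); k=689/155
W=lambda c,z: world(D,m,265+(c[0]+.5)/k-.5,125+(c[1]+.5)/(600/135)-.5,z)[:2]
c=[W(x,.046) for x in [(488,38),(648,240),(208,568),(48,355)]]
print(np.round(c,4)); ctr=np.mean(c,0); ax=(c[2]+c[3]-c[0]-c[1]); ax/=np.linalg.norm(ax)
ay=np.array([-ax[1],ax[0]]); print("ctr",ctr,"ax",ax,np.linalg.norm(c[1]-c[2]),np.linalg.norm(c[0]-c[1]))
T=lambda w:np.round([(w-ctr)@ax,(w-ctr)@ay],4)
b=W((592,102),.060);h=W((285,330),.082)
print("butt",b,T(b),"collar",h,T(h)); d=h-b; d/=np.linalg.norm(d); print("rake ax",d,"yaw rel",np.arctan2(d@ay,d@ax))
for e in [(163,303),(283,460)]: print("bar",T(W(e,.045)))
for q in [((485,115),(527,252)),((385,190),(497,290)),((308,232),(400,350)),((220,318),(350,395))]: print([T(W(x,.015)) for x in q])
# depth along handle
for u,v in [(285,330),(330,297),(400,245),(500,170),(590,105)]: print(world(D,m,265+u/k,125+v/k))
s=observe()
E
```

```text
[[ 0.7704 -0.1301]
 [ 0.6067 -0.2448]
 [ 0.3662  0.0953]
 [ 0.5299  0.2136]]
ctr [ 0.56826943 -0.0165073 ] ax [-0.57533611  0.81791709] 0.41660944887933365 0.19985392902761
butt [ 0.71257505 -0.20560502] [-0.2377 -0.0092] collar [0.53805587 0.03349605] [ 0.0583 -0.0041]
rake ax [-0.5895573   0.80772656] yaw rel 0.017495629296408324
bar [ 0.1166 -0.0815]
bar [0.1148 0.0694]
[array([-0.1775, -0.0576]), array([-0.1365,  0.0493])]
[array([-0.0779, -0.0562]), array([-0.0994,  0.0592])]
[array([-0.0094, -0.0652]), array([-0.0106,  0.052 ])]
[array([ 0.0861, -0.0513]), array([0.0415, 0.0571])]
[0.5365239  0.03225934 0.08339242]
[ 0.56079338 -0.00178668  0.08174107]
[ 0.59947918 -0.0552676   0.07876515]
[ 0.65623858 -0.13283583  0.07379396]
[ 0.70465748 -0.20281134  0.07457469]
```

```bash
python3 -m handwheel '-4 -3.6 0 0 0 0.05 9; -8 -7.3 0 0 0 0.1 9; -12 -10.9 0 0 0 0.15 9; -16 -14.5 0 0 0 0.2 9; -20 -18.2 0 0 0 0.25 9; -24 -21.8 0 0 0 0.3 9; -28 -25.4 0 0 0 0.35 9; -32 -29.1 0 0 0 0.4 9; -36 -32.7 0 0 0 0.45 9; -40 -36.3 0 0 0 0.5 9; -44 -40 0 0 0 0.5 9; -47 -42.7 0 0 0 0.5 9; -49 -44.5 2 0 0 0.5 9; -49.9 -45.4 4 0 0 0.5 9; -49.9 -45.4 4 0 0 0.5 9; -49.9 -45.4 4 0 0 0.5 9; -49.9 -45.4 4 0 0 0.5 9' 50
python3 - <<'E'
from h import *
p,d,m=grab("wrist"); cv2.imwrite("pics/w1.png",p[...,::-1]); np.savez("w1.npz",p=p,d=d,**m)
s=observe(); print(s["position"],s["tcp_rot"],m["xyz"])
E
```

```text
t: 2.22
position: [0.5564, 0.0098, 0.1746]
tcp_rot: [[-0.589, 0.808, 0.001], [0.808, 0.589, 0.0], [-0.0, 0.001, -1.0]]
wrist_force: [1.0, -0.1, 1.1]
gripper_width: 0.0904
grip_force: 0.0
[0.55644157 0.00970717 0.17460207] [[-5.89077195e-01  8.08076223e-01  9.36555838e-04]
 [ 8.08076579e-01  5.89077450e-01  3.54139458e-06]
 [-5.48842209e-04  7.58894993e-04 -9.99999561e-01]] [0.50629336 0.07779158 0.34550972]
```

View pics/w1.png

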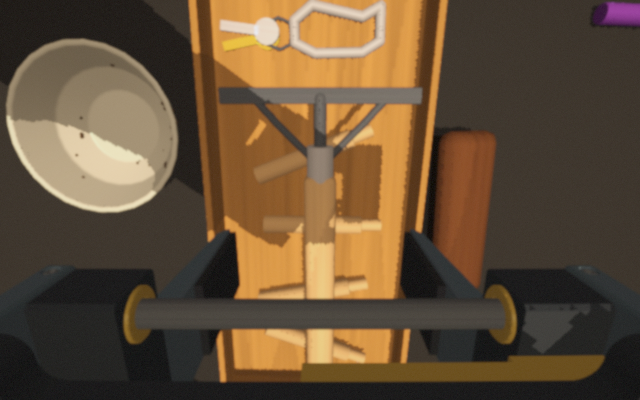

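The wrist view shows the handle centred between the fingers at u≈319, with the head bar across (220–421, 95). I'll measure the offset along the handle and check the tray direction.

```bash
python3 - <<'E'
from h import *
w=np.load("w1.npz"); d=w["d"]; m={k:w[k] for k in("camera_matrix","k1","xyz","orientation")}; m["k1"]=float(m["k1"])
s=observe(); R=s["tcp_rot"]; P=s["position"]
L=lambda q:np.round(np.array(R).T@(q-np.array(P))*100,2)
for n,u,v in [("barL",224,95),("barC",290,96),("barR",416,96),("collar",319,165),("h",319,200),("h",318,270),("rimL",197,100),("rimL2",205,190),("rimR",441,30),("rimR2",430,130),("floor",360,260)]:
    q=world(d,m,u,v); print(n,L(q),np.round(q,4))
E
```

```text
barL [ 8.61 -7.11  9.45] [0.4484 0.0374 0.08  ]
barC [ 8.53 -2.22  9.5 ] [0.4884 0.0655 0.0795]
barR [8.53 7.16 9.54] [0.5641 0.1209 0.0793]
collar [ 3.47 -0.07  8.82] [0.5356 0.0373 0.0864]
h [ 0.63 -0.07  8.92] [0.5523 0.0144 0.0854]
h [-5.74 -0.16  9.21] [ 0.589  -0.0376  0.0825]
rimL [  8.23 -10.34  12.91] [0.4245 0.0153 0.0454]
rimL2 [  0.39 -10.44  12.89] [ 0.4699 -0.0486  0.0456]
rimR [13.57  9.63 12.8 ] [0.5545 0.1761 0.0466]
rimR2 [ 5.76  9.45 12.71] [0.599  0.1119 0.0475]
floor [-8.6   4.41 16.79] [ 0.6429 -0.0338  0.0068]
```

```bash
python3 -m handwheel '-0.4 0 3 0 0 0 9; -0.4 -0.1 6 0 0 0 9; -0.4 -0.1 9 0 0 0 9; -0.4 -0.1 11 0 0 0 8; -0.4 -0.1 12 0 0 0 6; -0.4 -0.1 12 0 0 0 4; -0.4 -0.1 12 0 0 0 2; -0.4 -0.1 12 0 0 0 2; -0.4 -0.1 12 0 0 0 2; -0.4 -0.1 12 0 0 0 2; -0.4 -0.1 12 0 0 0 2' 50
```

```text
t: 3.65
position: [0.5581, 0.0052, 0.0542]
tcp_rot: [[-0.588, 0.809, 0.001], [0.809, 0.588, -0.0], [-0.0, 0.0, -1.0]]
wrist_force: [-0.2, -0.4, 4.9]
gripper_width: 0.0257
grip_force: 50.0
```

```bash
python3 -m handwheel '0 0 -0.15 0 0 0 2; 0 -0.2 -0.15 0 0 0.009 2; 0 -0.4 -0.15 0 0 0.018 2; -0.8 -0.4 -0.15 0 0 0.018 2; -1.6 -0.4 -0.15 0 0 0.018 2; -2.4 -0.4 -0.15 0 0 0.018 2; -3.2 -0.5 -0.15 0 0 0.018 2; -4 -0.5 -0.15 0 0 0.018 2; -4.8 -0.5 -0.15 0 0 0.018 2; -5.6 -0.5 -0.15 0 0 0.018 2; -6.4 -0.5 -0.15 0 0 0.018 2; -7.2 -0.5 -0.15 0 0 0.018 2; -8 -0.5 -0.15 0 0 0.018 2; -8.8 -0.6 -0.15 0 0 0.018 2; -9.6 -0.6 -0.15 0 0 0.018 2; -10.4 -0.6 -0.15 0 0 0.018 2; -11.2 -0.6 -0.15 0 0 0.018 2; -12 -0.6 -0.15 0 0 0.018 2'
python3 -m handwheel '-0.8 0 0 0 0 0 2; -1.6 0 0 0 0 0 2; -2.4 0 0 0 0 0 2; -3.2 0 0 0 0 0 2; -4 0 0 0 0 0 2; -4.8 0 0 0 0 0 2; -5.6 0 0 0 0 0 2; -6.4 0 0 0 0 0 2; -7.2 0 0 0 0 0 2; -8 0 0 0 0 0 2; -8.6 0 0 0 0 0 2; -9.2 0 0 0 0 0 2; -9.6 0 0 0 0 0 2; -10 0 0 0 0 0 2; -10 0 0 0 0 0 2'
python3 - <<'E'
from h import *
p,d,m=grab("scene"); cv2.imwrite("pics/s2.png",cv2.resize(p[150:310,200:400],(700,560),interpolation=cv2.INTER_CUBIC)[...,::-1]); np.savez("s2.npz",p=p,d=d)
E
```

```text
t: 5.9
position: [0.6239, -0.0958, 0.0554]
tcp_rot: [[-0.574, 0.819, -0.0], [0.819, 0.574, -0.0], [0.0, -0.0, -1.0]]
wrist_force: [0.6, 0.3, -2.0]
gripper_width: 0.0257
grip_force: 50.0
t: 7.78
position: [0.6811, -0.1774, 0.0554]
tcp_rot: [[-0.574, 0.819, 0.0], [0.819, 0.574, -0.0], [-0.0, 0.0, -1.0]]
wrist_force: [-0.9, 0.5, -2.9]
gripper_width: 0.0253
grip_force: 50.0
```

View pics/s2.png

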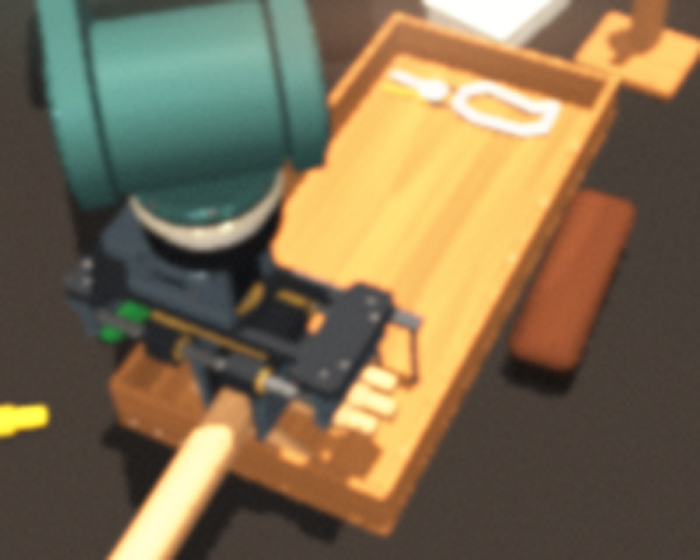

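The scene crop shows the tenons parallel in front of the tines at crop px (375,378)–(355,420), with nothing left behind. I'll press on slowly and watch the force.

```bash
python3 -m handwheel '-0.4 0 0 0 0 0 2; -0.8 0 0 0 0 0 2; -1.1 0 0 0 0 0 2; -1.4 0 0 0 0 0 2; -1.6 0 0 0 0 0 2; -1.7 0 0 0 0 0 2; -1.7 0 0 0 0 0 2'
python3 - <<'E'
from h import *
for n in("wrist","top"):
    p,d,m=grab(n); np.savez(n+"3.npz",p=p,d=d,**m)
    if n=="wrist": a=p
    else: b=p[120:270,260:430]
cv2.imwrite("pics/c3.png",np.vstack([cv2.resize(a,(480,300)),cv2.resize(b,(480,300)) if 0 else cv2.resize(b[:106],(480,300),interpolation=cv2.INTER_CUBIC)])[...,::-1])
E
```

```text
t: 8.7
position: [0.6907, -0.1912, 0.0554]
tcp_rot: [[-0.574, 0.819, -0.0], [0.819, 0.574, -0.0], [-0.0, -0.0, -1.0]]
wrist_force: [-0.3, -0.2, -2.1]
gripper_width: 0.0259
grip_force: 50.0
```

View pics/c3.png

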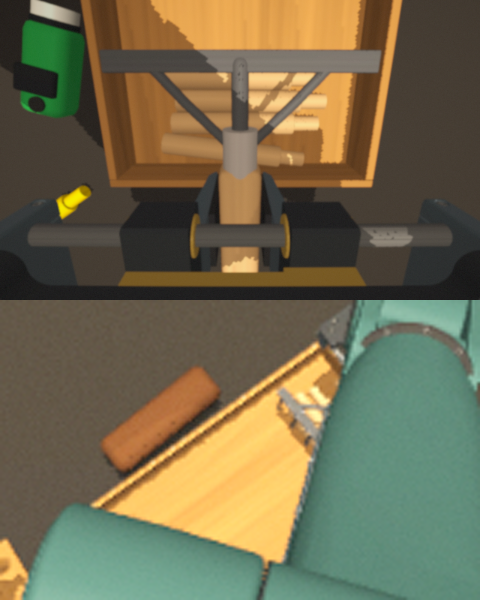

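The wrist view shows all four pegs ahead of the tine bar, at rows ≈78, 102, 122 and 150. The one nearest the wall is slightly tilted and still has a gap, so I'll press further.

```bash
python3 -m handwheel '-0.15 0 0 0 0 0 2; -0.3 0 0 0 0 0 2; -0.4 0 0 0 0 0 2; -0.5 0 0 0 0 0 2; -0.5 0 0 0 0 0 2'
python3 -m handwheel '-0.1 0 0 0 0 0 2; -0.2 0 0 0 0 0 2; -0.3 0 0 0 0 0 2; -0.3 0 0 0 0 0 2'
python3 - <<'E'
from h import *
p,d,m=grab("wrist"); np.savez("wrist4.npz",p=p,d=d,**m); cv2.imwrite("pics/c4.png",cv2.resize(p[40:270,110:540],(800,428),interpolation=cv2.INTER_CUBIC)[...,::-1])
E
```

```text
t: 9.43
position: [0.6936, -0.1954, 0.0554]
tcp_rot: [[-0.574, 0.819, 0.0], [0.819, 0.574, -0.0], [-0.0, 0.0, -1.0]]
wrist_force: [0.6, -0.6, -2.7]
gripper_width: 0.0257
grip_force: 50.0
t: 9.93
position: [0.6953, -0.1978, 0.0554]
tcp_rot: [[-0.574, 0.819, 0.0], [0.819, 0.574, -0.0], [-0.0, 0.0, -1.0]]
wrist_force: [-0.1, -0.8, -1.9]
gripper_width: 0.026
grip_force: 50.0
```

View pics/c4.png

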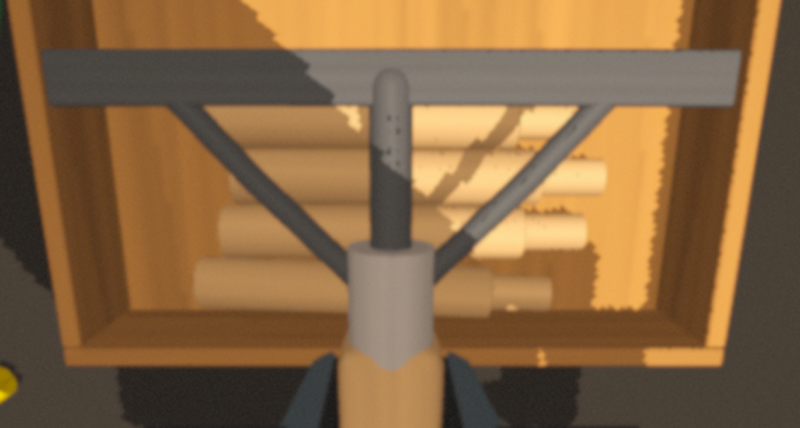

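The crop shows four parallel pegs at rows 125, 175, 230 and 287, and the first is almost at the end wall. I'll press to contact.

```bash
python3 -m handwheel '-0.1 0 0 0 0 0 2; -0.2 0 0 0 0 0 2; -0.2 0 0 0 0 0 2'
python3 -m handwheel '-0.1 0 0 0 0 0 2; -0.2 0 0 0 0 0 2; -0.2 0 0 0 0 0 2'
```

```text
t: 10.35
position: [0.6965, -0.1994, 0.0554]
tcp_rot: [[-0.574, 0.819, 0.0], [0.819, 0.574, -0.0], [-0.0, 0.0, -1.0]]
wrist_force: [0.5, 0.6, -2.6]
gripper_width: 0.0261
grip_force: 50.0
t: 10.72
position: [0.6973, -0.2008, 0.0553]
tcp_rot: [[-0.574, 0.819, -0.001], [0.819, 0.574, 0.0], [0.001, -0.0, -1.0]]
wrist_force: [-1.5, 2.2, -2.0]
gripper_width: 0.0261
grip_force: 50.0
```

```bash
python3 -m handwheel '0.05 0 0 0 0 0 2; 0.1 0 0 0 0 0 2; 0.2 0 0 0 0 0 2; 0.3 0 0 0 0 0 2; 0.5 0 0 0 0 0 2; 0.8 0 0 0 0 0 2; 1.3 0 0 0 0 0 2; 2 0 0 0 0 0 2; 3 0 0 0 0 0 2; 4.2 0 0 0 0 0 2; 5.4 0 0 0 0 0 2; 6.6 0 0 0 0 0 2; 7.8 0 0 0 0 0 2; 9 0 0 0 0 0 2; 10.2 0 0 0 0 0 2; 11.2 0 0 0 0 0 2; 12 0 0 0 0 0 2; 12.5 0 0 0 0 0 2; 12.5 0 0 0 0 0 2'
python3 -m handwheel '0.5 0 0 0 0 0 2; 1.5 0 0 0 0 0 2; 2.7 0 0 0 0 0 2; 3.9 0 0 0 0 0 2; 5.1 0 0 0 0 0 2; 6.3 0 0 0 0 0 2; 7.5 0 0 0 0 0 2; 8.7 0 0 0 0 0 2; 9.8 0 0 0 0 0 2; 10.7 0 0 0 0 0 2; 11.2 0 0 0 0 0 2; 11.5 0 0 0 0 0 2; 11.5 0 0 0 0 0 2; 11.5 0 0.05 0 0 0 2; 11.5 0 0.1 0 0 0 2; 11.5 0 0.1 0 0 0 2'
python3 - <<'E'
from h import *
p,d,m=grab("wrist"); q,d2,m2=grab("scene")
cv2.imwrite("pics/c5.png",np.vstack([cv2.resize(p,(480,300)),cv2.resize(q[170:300,210:400],(480,300),interpolation=cv2.INTER_CUBIC)])[...,::-1])
E
```

```text
t: 13.1
position: [0.6258, -0.0985, 0.0555]
tcp_rot: [[-0.574, 0.819, -0.0], [0.819, 0.574, -0.0], [-0.0, -0.0, -1.0]]
wrist_force: [0.2, -0.4, -2.1]
gripper_width: 0.0257
grip_force: 50.0
t: 15.1
position: [0.56, -0.0046, 0.0544]
tcp_rot: [[-0.574, 0.819, 0.0], [0.819, 0.574, -0.0], [-0.0, 0.0, -1.0]]
wrist_force: [0.1, -0.0, -1.9]
gripper_width: 0.0258
grip_force: 50.0
```

View pics/c5.png

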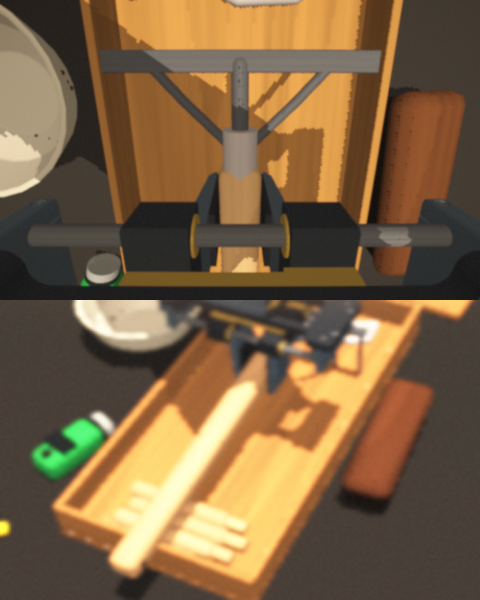

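The scene crop shows the four pegs in parallel rows at the end wall, around (125–245, 490–550), with the rake clear. I'll lower the last fraction and release gently.

```bash
python3 -m handwheel '0 0 0.04 0 0 0 2; 0 0 0.07 0 0 0 2; 0 0 0.07 0 0 0 2' 20
python3 -m handwheel '0 0 0 0 0 0 2.8; 0 0 0 0 0 0 3.2; 0 0 0 0 0 0 4; 0 0 0 0 0 0 5.5; 0 0 0 0 0 0 7; 0 0 0 0 0 0 8; 0 0 0 0 0 0 8; 0 0 -1 0 0 0 8; 0 0 -3 0 0 0 8; 0 0 -6 0 0 0 8; 0 0 -9 0 0 0 8; 0 0 -12 0 0 0 8; 0 0 -15 0 0 0 8; 0 0 -18 0 0 0 8; 0 0 -21 0 0 0 8; 0 0 -21 0 0 0 8'
python3 - <<'E'
from h import *
p,d,m=grab("wrist"); np.savez("w6.npz",p=p,d=d,**m); q,d2,m2=grab("scene"); np.savez("s6.npz",p=q,d=d2,**m2)
cv2.imwrite("pics/c6.png",np.vstack([cv2.resize(p,(480,300)),cv2.resize(q[200:300,220:372],(456,300),interpolation=cv2.INTER_CUBIC)[:, :].copy() if 0 else cv2.resize(q[200:300,220:380],(480,300),interpolation=cv2.INTER_CUBIC)])[...,::-1])
E
```

```text
t: 15.58
position: [0.56, -0.0045, 0.054]
tcp_rot: [[-0.574, 0.819, 0.0], [0.819, 0.574, -0.0], [-0.0, 0.0, -1.0]]
wrist_force: [-1.4, -1.1, 5.4]
gripper_width: 0.026
grip_force: 20.0
t: 17.58
position: [0.561, -0.0045, 0.2675]
tcp_rot: [[-0.574, 0.819, 0.005], [0.819, 0.574, -0.0], [-0.003, 0.004, -1.0]]
wrist_force: [0.5, 0.4, -0.2]
gripper_width: 0.0798
grip_force: 0.0
```

View pics/c6.png

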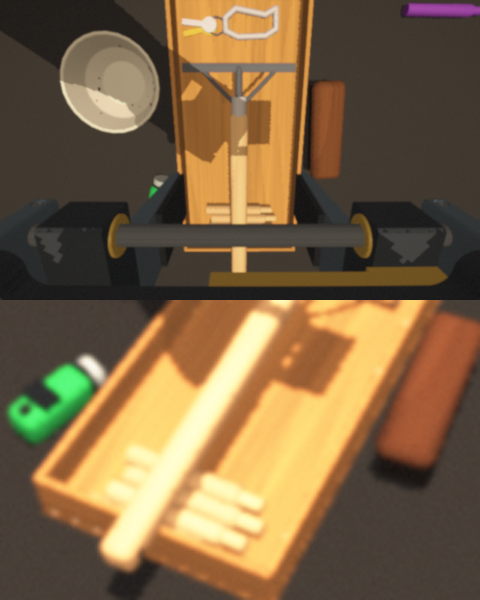

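The rake lies as it was found and the pegs are at the end, though one may be hidden by the wall. I'll check with the point cloud in the tray frame.

```bash
python3 - <<'E'
from h import *
ctr=np.array([.56827,-.01651]); ax=np.array([-.575336,.817917]); ay=np.array([-ax[1],ax[0]])
S=np.zeros((40,24))
for f in("s6.npz","w6.npz"):
    w=np.load(f); d=w["d"]; K=w["camera_matrix"]; k=float(w["k1"])
    v,u=np.nonzero(d>0); q=cv2.undistortPoints(np.stack([u,v],1)[:,None].astype(float),K,np.array([k,0,0,0,0]))[:,0]; z=d[v,u]
    P=w["xyz"]+(np.stack([q[:,0],-q[:,1],-np.ones(len(q))],1)*z[:,None])@w["orientation"].T
    x=(P[:,:2]-ctr)@ax; y=(P[:,:2]-ctr)@ay
    print(f)
    for lo in (-.06,-.05,-.04,-.03,.02,.03,.04,.05):
        s=(abs(y-lo-.005)<.005)&(x>-.22)&(x<-.1)&(P[:,2]<.06)
        o=np.argsort(x[s]); print(lo,*[f"{a*1e3:.0f}:{b*1e3:.0f}" for a,b in zip(x[s][o],P[s][o,2])][::max(1,s.sum()//28)])
E
```

```text
s6.npz
-0.06 -220:-1 -216:-2 -213:1 -212:20 -212:37 -212:37 -212:27 -211:13 -211:22 -209:44 -186:7 -184:19 -182:6 -178:21 -168:15 -166:13 -164:19 -160:20 -149:15 -148:16 -146:20 -144:22 -131:6 -126:4 -121:8 -116:4 -113:6 -108:6 -102:5
-0.05 -219:-0 -215:2 -213:-1 -212:19 -212:17 -212:27 -212:7 -211:18 -210:45 -207:45 -187:19 -184:20 -182:24 -180:4 -176:23 -170:17 -168:18 -166:18 -163:2 -160:22 -156:23 -148:16 -147:20 -144:18 -139:20 -127:5 -124:8 -118:4 -114:6 -109:5 -104:6
-0.04 -220:1 -217:0 -214:-0 -213:26 -212:42 -212:-1 -212:12 -212:45 -211:11 -211:19 -207:47 -190:15 -187:18 -185:20 -183:24 -179:25 -174:21 -169:20 -167:19 -164:24 -161:25 -155:21 -151:18 -149:20 -144:23 -141:23 -129:4 -123:6 -119:9 -114:8 -108:7 -105:6
-0.03 -219:1 -214:0 -212:0 -212:36 -212:41 -212:13 -211:22 -210:17 -209:45 -194:23 -187:20 -185:23 -182:25 -177:22 -172:18 -167:22 -164:24 -161:23 -155:20 -150:18 -147:23 -142:23 -138:23 -124:8 -119:8 -113:4 -110:4 -104:5
0.02 -212:34 -212:35 -212:39 -212:41 -212:37 -211:46 -211:43 -211:41 -211:45 -211:39 -211:44 -211:27 -210:47 -210:47 -210:46 -208:45 -208:46 -207
[... 1923 characters left out ...]
-212:46 -209:47 -207:48 -171:19 -165:24 -162:24 -159:23 -157:23 -155:21 -154:18 -148:23 -144:24 -142:23 -140:24 -138:6 -136:19 -136:20 -135:15 -134:7 -131:6 -128:6 -126:7 -123:6 -120:5 -118:7 -115:6 -112:7 -109:7 -106:6 -103:5 -100:6
0.04 -213:45 -210:47 -207:46 -171:18 -164:25 -161:24 -159:26 -157:21 -155:22 -153:19 -148:23 -144:24 -141:24 -139:22 -138:22 -136:11 -136:17 -135:18 -134:6 -131:6 -128:5 -125:8 -123:7 -120:7 -117:6 -114:6 -111:6 -108:5 -105:8 -103:7
0.05 -212:46 -210:47 -208:43 -206:46 -172:7 -170:5 -166:6 -162:7 -155:20 -148:23 -144:24 -142:25 -140:23 -138:22 -137:7 -136:8 -136:17 -135:18 -134:7 -131:6 -128:5 -125:5 -122:8 -119:7 -116:7 -114:7 -110:6 -108:6 -105:5 -103:7 -100:6
```

```bash
python3 -c "
from plant import order; print(order.finish_job())"
```

```text
the job is handed in; nothing more can be done
None
```

I combed the four pegs flat and parallel against the end wall with the rake, laid it back tines down with its handle over the rim, let go, and handed the job in at about 18 s. The hand-in gave no verdict, and the peg nearest the wall was hidden behind it in my last position check.

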